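# Discharge, then start the board test

## Robot

A 7-joint arm with a two-finger parallel gripper is mounted at the origin on the work surface. World frame = base frame: x ahead of the robot, y to its left, z up, the work surface at z = 0. Lengths are in m, angles in rad, forces in N, time in s.
With the tool pointing down it reaches from about 0.4 to 0.85 m from the base axis. Payload 4.5 kg.
Tool frame: the origin (TCP) lies midway between the tips of the shut fingers; the grasp point (between the pads) lies 19 mm behind it (grasp_offset is the distance from the TCP to the grasp point, in m); z points along the fingers, y is the line along which they close (so a half turn about z gives the same grasp; the last joint's range is limited). The gripper opens to 85 mm and grips with 20 to 120 N. Pads are 22 mm wide; open, the fingers measure 114 mm over their backs; the gripper's body (76 mm by 85 mm) begins 54 mm behind the grasp point. The pads swing forward as they close: fully open they stand 13 mm farther back than shut.
Start: joints at [-1.202, 0.689, -0.195, 1.565, 0.157, 0.902, -0.215], TCP at [0.205, 0.59, 0.231] pointing down, gripper open.
Joint ranges: [-3.01, 3.01], [-0.46, 2.08], [-1.47, 1.51], [0.13, 2.56], [-1, 4.14], [0.04, 2.09], [-2.66, 2.66]. Speed limits (rad/s): [2.57, 2.57, 3.14, 3.14, 3.14, 3.14, 3.14].

## Interface

Orientations are given as a unit quaternion [x, y, z, w].
In Python, from rig import * gives the robot as it stands.
- The arm moves only by the tool drive_tool, never from a script. Its argument "increments" is a list of rows, each a list of 7 numbers: the turn, a rotation vector about the tool's x, y, z in units of 180 degrees (1.0 is 180 degrees), then the shift along the tool's x, y, z in units of 2.5 cm (1.0 is 2.5 cm), then the finger opening in mm, from 0 to 85.4. In form: [[rx, ry, rz, dx, dy, dz, claw], ...]. A call has 1 to 12 rows; each row shifts and turns the commanded pose from where the row before left it, along the tool's axes as they then stand; what a row does not reach is not made up. A row lasts 1/12 s, in which the tool goes at most 41.7 mm and 7.16 degrees, less where a joint would pass 70% of its speed; a pose out of reach is approached as far as the arm can. A call with a number of a shift or a turn outside -1 to 1 is refused whole. A call with a gripper value outside its range is refused whole. The fingers move at their own pace and stop on an object; "newtons" is the grip in N (left out, the last holds). Time passes only in rows, so rows that do not move let the fingers close. It gives the time, the measured TCP pose, the force, the opening and the grip force at its end, in the units of the state.
- read_state(): the state, without advancing time (a new reading comes with each control period).
- camera(name): name is "side" or "top" or "wrist"; returns a dict with "img" (384x512x3 uint8, red, green, blue), "depth" (384x512 float32, m along the optical axis (not along the pixel's ray), 0 where there is no reading), "fx", "fy", "cx", "cy" (pixels), "D" ([k1, k2, p1, p2, k3] as OpenCV has them; the pictures are not rectified), "world_to_cam" (4x4, takes a point from world to camera coordinates). Camera axes: x right, y down, z forward; pixel columns grow to the right and rows downward; lengths in m; the calibration is good to about 2 mm. A picture is of the moment at which its call begins.
- job_done(): hands the job in; it is judged then, once.
The state is a dict: "clock": time; "q": joint angles; "joint_velocities": joint speeds; "joint_torque": joint torques, N m; "tcp_pos": TCP position; "tool_rot": TCP orientation; "force": force on the tool from outside, world axes, zero at the start; "torque": the same for the moment, N m; "opening": opening from 0.0 (shut) to 1.0 (fully open); "finger_force": force on a finger pad.
Only numpy, scipy, OpenCV 4.12 (cv2) and the standard library are available. Lean on these libraries where they do the work, as an engineer would, in place of code of your own. Each camera call takes 0.05 s, during which the arm holds its last target. There are 200 camera calls.

## Task

Start the board test: first discharge yourself by lightly touching the round steel plate on the discharge puck with the fingertips, keeping the touch for about a second so that the plate gives a little, then press the tester's long steel start bar fully down with the fingertips and withdraw. Use touch only: do not pick up or shift the puck or the tester, do not lean hard on either, do not press the small square stop key or touch the cut-out box with its cross-shaped plate, and leave everything else on the bench where it is.

Things in the scene. Friction and masses are not known exactly. Their poses are not given: they have to be found in the camera images.
- ground_box: The discharge puck: a loose round dark grey metal housing, 90 mm across, 30 mm high, about 0.7 kg, lying on the blue mat (mat 3 mm thick). A round bare steel touch plate stands on its centre. Origin: centre of its underside.
- ground_plate_top (a point): Centre of the top face of the round steel touch plate: a flat disc 40 mm across, on the middle of the puck, its top 44 mm above the puck's underside at rest. This point moves down with the plate.
- ground_plate (a joint): How far the round plate is pressed down, m: 0 at rest, 0.008 at its stop. It is sprung: about 1 N starts it moving, about 7 N takes it to the stop; it comes back up when let go.
- tester: The board tester: a loose dark grey metal box, 120 mm (its x) by 140 mm (its y), 30 mm high, about 0.9 kg, on the mat. On its far half (+x) a dark green circuit board is fixed, its parts up to 36 mm above the underside; on its near half (-x) are two bare steel keys, a long bar and a small square. Origin: centre of its underside. Its own z is up; at zero yaw its x points away from the robot and y to the robot's left.
- start_bar_top (a point): Centre of the top face of the long steel start bar, which is 16 mm (tester's x) by 50 mm (tester's y), its top 46 mm above the tester's underside when up. At x -30 mm, y -25 mm on the tester. This point moves down with the bar.
- start_bar (a joint): How far the start bar is pressed down, m: 0 up (as at the start), 0.008 at its stop. It has no spring: it moves under about 3 N and stays where it is pressed to.
- stop_key_top (a point): Centre of the top face of the small square steel stop key, 18 by 18 mm, its top 44 mm above the tester's underside, at x -30 mm, y +50 mm on the tester: 75 mm from the middle of the start bar, in line with it. Not to be pressed.
- stop_key (a joint): How far the stop key is pressed down, m: 0 at rest, 0.008 at its stop; sprung like the round plate. Must stay up.
- cutout_box: The power cut-out: a loose square dark grey metal housing, 80 by 80 mm, 30 mm high, about 0.7 kg, with a cross-shaped bare steel plate (two 50 by 14 mm bars crossing) on top, 44 mm above its underside and centred. Not to be touched. Origin: centre of its underside.
- cutout_cross (a joint): How far the cross-shaped plate is pressed down, m: 0 at rest, 0.008 at its stop; sprung like the round plate. Must stay up.
- solder_reel: Loose reel of solder standing on end, 46 mm across, 42 mm high; stands behind the puck. Leave alone. Origin: centre of its underside.
- wire_reel: Loose small reel of copper wire on end, 38 mm across, 30 mm high; stands behind the tester. Leave alone. Origin: centre of its underside.
- flux_tin: Loose round flat metal tin with a brass lid, 62 mm across, 26 mm high; stands behind the cut-out. It has no raised plate: not the puck. Leave alone. Origin: centre of its underside.
- screwdriver: Loose screwdriver, 130 mm long, lying across in front of the tester. Leave alone. Origin: under its middle; its x runs along the tool.
- brush: Loose wooden brush, 120 mm long, lying across in front of the cut-out. Leave alone. Origin: under its middle; its x runs along the tool.
- cleaner_bottle: Loose capped bottle, 44 mm across, 100 mm high, at the back of the mat. Leave alone. Origin: centre of its underside.
- loupe: Loose black eyepiece, 40 mm across, 40 mm high, at the back of the mat. Leave alone. Origin: centre of its underside.
Mind the look-alikes: they are no part of the job. What is shaped like the ground_box but turquoise or yellow is not meant. What is shaped like the tester but yellow is not meant.

How it is judged:
By the outcome, as a careful person would: the job done as asked, in the order asked, and still so for the second after the job is handed in, with the robot touching nothing.
It also fails if it takes over 42 s, if anything falls off the work surface, if the arm or the gripper's body presses on something with over 40 N, if the wrist force passes 120 N, or if a joint passes its speed limit or range.

## Working session

There is one attempt and no reset: what is moved stays moved. The work goes in short steps, Python scripts to look and compute and a tool call to move; the robot and the scene stay as the last step left them, time stands still between calls to the robot, and variables do not carry over. Pictures are saved under pics/ and viewed, at most 10 in all, crops included, and the job is handed in when it is done.

Besides the shell and the picture viewer there is one more tool, called after "Emit:" in YAML: its name, and indented under it one key for each argument. drive_tool: Moves the arm, as the interface text tells. Its arguments: {"type":"object","properties":{"increments":{"type":"array","items":{"type":"array","items":{"type":"number"}}},"newtons":{"type":"number"}},"required":["increments"]}

```bash
mkdir -p pics; cat > h.py <<'E'
from rig import *
import numpy as np, cv2
def shot(n,f):
    c=camera(n); cv2.imwrite(f'pics/{f}.png',c['img'][:,:,::-1]); np.savez(f'/tmp/{f}.npz',**c); return c
def load(f): return dict(np.load(f'/tmp/{f}.npz'))
def pt(c,u,v,z=None):
    K=np.array([[c['fx'],0,c['cx']],[0,c['fy'],c['cy']],[0,0,1]],float)
    n=cv2.undistortPoints(np.array([[[u,v]]],float),K,c['D'])[0,0]
    M=np.linalg.inv(c['world_to_cam']); r=M[:3,:3]@[n[0],n[1],1]; o=M[:3,3]
    d=c['depth'][int(round(v)),int(round(u))] if z is None else (z-o[2])/r[2]
    return o+r*d
E
python3 - <<'E'
from h import *
s=read_state();print(s)
shot('top','top0');shot('side','side0')
a=cv2.imread('pics/top0.png');print(a.shape)
E
```

```text
{'clock': 0.0, 'q': array([-1.20217399,  0.68998698, -0.19448796,  1.5663742 ,  0.15728666,
        0.9025049 , -0.21510986]), 'joint_velocities': array([-0.00088625, -0.00101066, -0.00025637, -0.00121516, -0.00256899,
       -0.00019228, -0.00051509]), 'joint_torque': array([ 6.90367433e-04, -5.39616466e+01, -1.26670115e+00, -1.58541119e+01,
        8.97690479e-03,  9.54686373e-03, -1.45977788e-05]), 'tcp_pos': array([0.2052164 , 0.58964156, 0.23047348]), 'tool_rot': array([ 1.66605603e-01,  9.86023167e-01, -9.38454448e-04, -8.50671237e-05]), 'force': array([-0.31924379,  0.28576209, -0.40537011]), 'torque': array([-0.06163618, -0.00342747, -0.02224428]), 'finger_force': 0.0, 'opening': 0.9979525328738115}
(384, 512, 3)
```

View pics/top0.png

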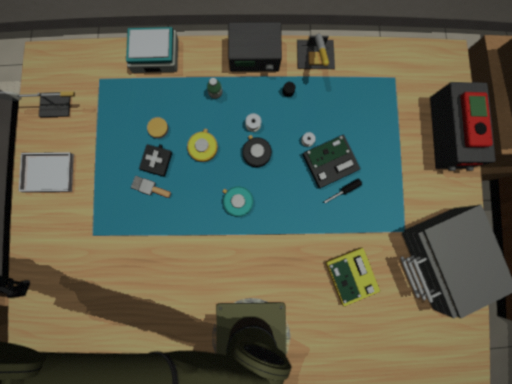

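The top picture shows three pucks: dark grey at (257,152), yellow at (202,146) and turquoise at (238,201). There are two testers, dark at (331,161) and yellow at (352,277). The dark grey puck and dark tester fit the description. The cut-out is at (155,160). I'll confirm in a crop.

```bash
python3 - <<'E'
from h import *
a=cv2.imread('pics/top0.png')[110:215,225:375]
cv2.imwrite('pics/crop0.png',cv2.resize(a,None,fx=5,fy=5,interpolation=cv2.INTER_CUBIC))
c=load('top0')
for u,v in [(257,152),(331,161),(120,200),(257,151)]: print(u,v,pt(c,u,v))
E
```

```text
257 152 [ 0.54857398 -0.02478936  0.0469923 ]
331 161 [ 0.52194429 -0.24905473  0.03408096]
120 200 [0.412421   0.39482496 0.0039843 ]
257 151 [ 0.55147548 -0.02480884  0.04764686]
```

View pics/crop0.png

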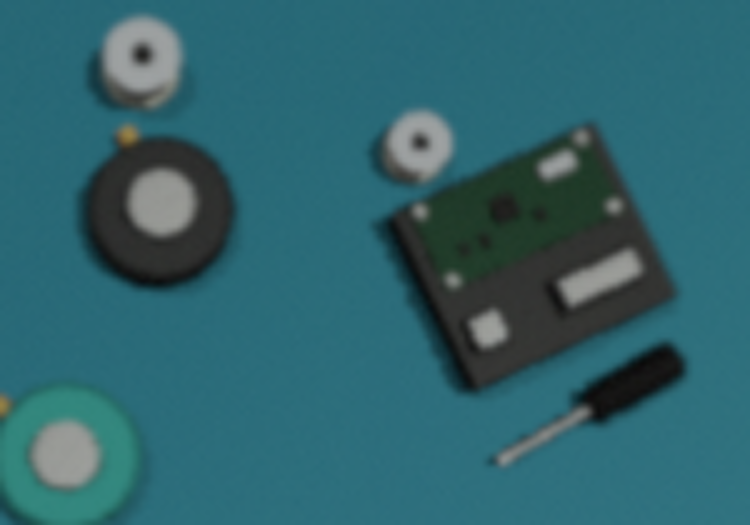

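The crop shows the dark grey puck with its plate centred at about (257.0,150.0) in the full image. The dark tester's start bar is at about (344.6,165.2) and its stop key at about (322.2,175.4). Both match the description.

```bash
python3 - <<'E'
from h import *
c=load('top0')
P=pt(c,257,150,.047);B=pt(c,344.6,165.2,.049);S=pt(c,322.2,175.4,.047)
print(P,B,S,'dist',np.linalg.norm((B-S)[:2]),'tester yaw deg',np.degrees(np.arctan2(*(S-B)[[1,0]]))-90)
print([pt(c,257,150)[2],pt(c,345,165)[2],pt(c,322,175)[2]])
from scipy.spatial.transform import Rotation as R
s=read_state();r=R.from_quat(s['tool_rot']).as_matrix();print(r)
print('units to P+.1', r.T@(P+[0,0,.1]-s['tcp_pos'])/.025)
E
```

```text
[ 0.5546441  -0.02487429  0.047     ] [ 0.50632091 -0.286362    0.049     ] [ 0.47640208 -0.21790899  0.047     ] dist 0.07470575589471815 tester yaw deg 23.608742836931242
[np.float64(0.047072448965971736), np.float64(0.04998047642839554), np.float64(0.05150823872739796)]
[[-9.44509247e-01  3.28484551e-01 -4.27363207e-04]
 [ 3.28484800e-01  9.44507818e-01 -1.64853374e-03]
 [-1.37869974e-04 -1.69743767e-03 -9.99998550e-01]]
units to P+.1 [-21.27669648 -18.62226201   3.3774087 ]
```

Emit:
drive_tool:
  increments:
    - [0, 0, 0, -0.5, -0.45, 0, 0]
    - [0, 0, 0, -1, -0.87, 0, 0]
    - [0, 0, 0, -1, -0.87, 0, 0]
    - [0, 0, 0, -1, -0.87, 0, 0]
    - [0, 0, 0, -1, -0.87, 0, 0]
    - [0, 0, 0, -1, -0.87, 0, 0]
    - [0, 0, 0, -1, -0.87, 0, 0]
    - [0, 0, 0, -1, -0.87, 0, 0]
    - [0, 0, 0, -1, -0.87, 0, 0]
    - [0, 0, 0, -1, -0.87, 0, 0]
    - [0, 0, 0, -1, -0.87, 0, 0]
    - [0, 0, 0, -1, -0.87, 0, 0]

```text
clock: 1.1
tcp_pos: [0.395, 0.2576, 0.2311]
tool_rot: [0.167, 0.986, -0.0, -0.0]
force: [1.3, -0.0, 0.7]
opening: -0.001
finger_force: 0.0
```

Emit:
drive_tool:
  increments:
    - [0, 0, 0, -1, -0.87, 0.3, 0]
    - [0, 0, 0, -1, -0.87, 0.3, 0]
    - [0, 0, 0, -1, -0.87, 0.4, 0]
    - [0, 0, 0, -1, -0.87, 0.4, 0]
    - [0, 0, 0, -1, -0.87, 0.4, 0]
    - [0, 0, 0, -1, -0.87, 0.4, 0]
    - [0, 0, 0, -1, -0.87, 0.4, 0]
    - [0, 0, 0, -0.5, -0.45, 0.2, 0]
    - [0, 0, 0, 0, 0, 0, 0]
    - [0, 0, 0, 0, 0, 0, 0]

```text
clock: 1.93
tcp_pos: [0.5177, 0.0423, 0.1607]
tool_rot: [0.168, 0.986, -0.0, -0.001]
force: [-0.5, 0.4, 0.3]
opening: 0.001
finger_force: 0.0
```

```bash
cat > g.py <<'E'
from h import *
from scipy.spatial.transform import Rotation as R
def go(T):
    s=read_state();r=R.from_quat(s['tool_rot']).as_matrix()
    print(s['clock'],s['tcp_pos'],s['force'],s['opening'],'toolz',r[:,2],'yang',np.degrees(np.arctan2(r[1,1],r[0,1])))
    print('units',r.T@(np.array(T)-s['tcp_pos'])/.025)
E
python3 - <<'E'
from g import *
go([.5546,-.0249,.06])
c=shot('wrist','w0')
E
```

```text
1.9333 [0.51773348 0.04229221 0.16067945] [-0.51475307  0.37777687  0.25954619] 0.0009497331751971793 toolz [-1.27835414e-03 -7.29493507e-05 -9.99999180e-01] yang 70.67407960954678
units [-2.28579313 -2.04623344  4.02548577]
```

View pics/w0.png

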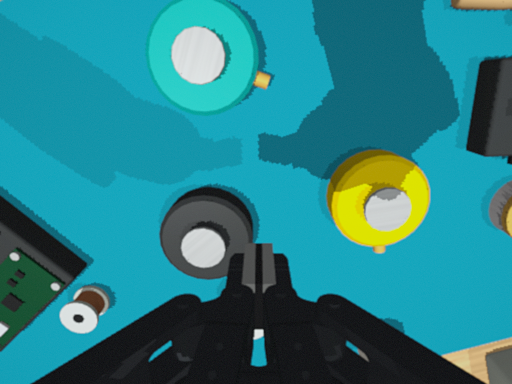

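The wrist picture shows the dark grey puck with its plate at about (203,247). The yellow puck is at (388,210) and the turquoise one at (197,55). I'll cross-check the position and go.

```bash
python3 - <<'E'
from h import *
c=load('w0')
print(pt(c,203,247,.047),pt(c,203,247))
E
```

```text
[ 0.55310285 -0.02386966  0.047     ] [ 0.55255051 -0.02342071  0.04823638]
```

Emit:
drive_tool:
  increments:
    - [0, 0, 0, -0.45, -0.4, 0.3, 0]
    - [0, 0, 0, -0.9, -0.8, 0.7, 0]
    - [0, 0, 0, -0.7, -0.6, 0.8, 0]
    - [0, 0, 0, -0.24, -0.25, 0.8, 0]
    - [0, 0, 0, 0, 0, 0.6, 0]
    - [0, 0, 0, 0, 0, 0.3, 0]
    - [0, 0, 0, 0, 0, 0, 0]
    - [0, 0, 0, 0, 0, 0, 0]

```text
clock: 2.65
tcp_pos: [0.555, -0.0219, 0.0742]
tool_rot: [0.165, 0.986, 0.001, -0.0]
force: [0.3, 0.6, 0.7]
opening: -0.002
finger_force: 0.0
```

```bash
python3 - <<'E'
from g import *
go([.5546,-.0249,.047])
E
```

```text
2.65 [ 0.55501512 -0.02194977  0.07424704] [0.25667591 0.56492229 0.72434376] -0.0015605135819858312 toolz [-6.78314094e-05  1.11349545e-03 -9.99999378e-01] yang 70.98012916730268
units [-0.0232256  -0.11810118  1.08975083]
```

Emit:
drive_tool:
  increments:
    - [0, 0, 0, 0, -0.08, 0.4, 0]
    - [0, 0, 0, 0, 0, 0.3, 0]
    - [0, 0, 0, 0, 0, 0.15, 0]
    - [0, 0, 0, 0, 0, 0.1, 0]
    - [0, 0, 0, 0, 0, 0.06, 0]
    - [0, 0, 0, 0, 0, 0.06, 0]
    - [0, 0, 0, 0, 0, 0.04, 0]

```text
clock: 3.23
tcp_pos: [0.5546, -0.0258, 0.0461]
tool_rot: [0.167, 0.986, 0.0, 0.0]
force: [-0.3, 0.1, 1.2]
opening: -0.007
finger_force: 0.9
```

Emit:
drive_tool:
  increments:
    - [0, 0, 0, 0, 0, 0.06, 0]
    - [0, 0, 0, 0, 0, 0.06, 0]
    - [0, 0, 0, 0, 0, 0, 0]
    - [0, 0, 0, 0, 0, 0, 0]

```text
clock: 3.57
tcp_pos: [0.5546, -0.0258, 0.0432]
tool_rot: [0.167, 0.986, 0.0, 0.0]
force: [-1.8, -0.2, 3.5]
opening: 0.001
finger_force: 1.9
```

Contact is about 3.5 N with roughly 4 mm of give. I'll hold for a second, then lift.

Emit:
drive_tool:
  increments:
    - [0, 0, 0, 0, 0, 0, 0]
    - [0, 0, 0, 0, 0, 0, 0]
    - [0, 0, 0, 0, 0, 0, 0]
    - [0, 0, 0, 0, 0, 0, 0]
    - [0, 0, 0, 0, 0, 0, 0]
    - [0, 0, 0, 0, 0, 0, 0]
    - [0, 0, 0, 0, 0, 0, 0]
    - [0, 0, 0, 0, 0, 0, 0]
    - [0, 0, 0, 0, 0, 0, 0]
    - [0, 0, 0, 0, 0, 0, 0]
    - [0, 0, 0, 0, 0, 0, 0]
    - [0, 0, 0, 0, 0, 0, 0]

```text
clock: 4.57
tcp_pos: [0.5546, -0.0258, 0.043]
tool_rot: [0.167, 0.986, 0.0, 0.0]
force: [-1.0, 1.5, 4.4]
opening: -0.002
finger_force: 2.0
```

Emit:
drive_tool:
  increments:
    - [0, 0, 0, 0, 0, -0.15, 0]
    - [0, 0, 0, 0, 0, -0.5, 0]
    - [0, 0, 0, 0, 0, -1, 0]
    - [0, 0, 0, 0, 0, -1, 0]
    - [0, 0, -0.03, 0, 0, -1, 0]
    - [0, 0, -0.03, 0, 0, -0.5, 0]
    - [0, 0, -0.03, 0, 0, 0, 0]
    - [0, 0, -0.03, 0, 0, 0, 0]
    - [0, 0, -0.03, 0, 0, 0, 0]
    - [0, 0, -0.03, 0, 0, 0, 0]
    - [0, 0, -0.03, 0, 0, 0, 0]
    - [0, 0, -0.028, 0, 0, 0, 0]

```text
clock: 5.57
tcp_pos: [0.5544, -0.0263, 0.1466]
tool_rot: [-0.207, 0.978, -0.0, -0.0]
force: [0.2, -0.8, 0.9]
opening: 0.002
finger_force: 0.0
```

```bash
python3 - <<'E'
from g import *
go([.5063,-.2864,.147])
E
```

```text
5.5667 [ 0.55439552 -0.02631865  0.14662996] [ 0.18690144 -0.80733665  0.86072992] 0.0019803131287019693 toolz [-3.00997627e-04 -3.43978303e-04 -9.99999896e-01] yang 113.89778605287555
units [ 5.97331931 -8.7320298  -0.01064397]
```

Emit:
drive_tool:
  increments:
    - [0, 0, 0, 0.34, -0.5, 0, 0]
    - [0, 0, 0, 0.64, -0.94, 0, 0]
    - [0, 0, 0, 0.64, -0.94, 0, 0]
    - [0, 0, 0, 0.64, -0.94, 0, 0]
    - [0, 0, 0, 0.64, -0.94, 0, 0]
    - [0, 0, 0, 0.64, -0.94, 0, 0]
    - [0, 0, 0, 0.64, -0.94, 0, 0]
    - [0, 0, 0, 0.64, -0.94, 0, 0]
    - [0, 0, 0, 0.6, -0.9, 0, 0]
    - [0, 0, 0, 0.4, -0.5, 0, 0]
    - [0, 0, 0, 0.15, -0.25, 0, 0]
    - [0, 0, 0, 0, 0, 0, 0]

```text
clock: 6.57
tcp_pos: [0.5044, -0.288, 0.1464]
tool_rot: [-0.203, 0.979, -0.0, -0.001]
force: [-0.5, -0.0, 0.0]
opening: -0.002
finger_force: 0.0
```

```bash
python3 - <<'E'
from g import *
go([.5063,-.2864,.049])
c=shot('wrist','w1')
K=np.array([[c['fx'],0,c['cx']],[0,c['fy'],c['cy']],[0,0,1]],float);M=c['world_to_cam']
print(cv2.projectPoints(np.array([[.5063,-.2864,.049],[.4764,-.2179,.047]]),cv2.Rodrigues(M[:3,:3])[0],M[:3,3],K,c['D'])[0])
E
```

```text
6.5667 [ 0.50442382 -0.28802488  0.14635201] [-0.46166709 -0.02377277  0.00993451] -0.001566865897438425 toolz [-8.32108524e-04 -9.28969338e-04 -9.99999222e-01] yang 113.43187608207808
units [-0.09911572  0.03182262  3.89395443]
[[[259.36737606 198.32538911]]

 [[351.40242796 197.22123639]]]
```

View pics/w1.png

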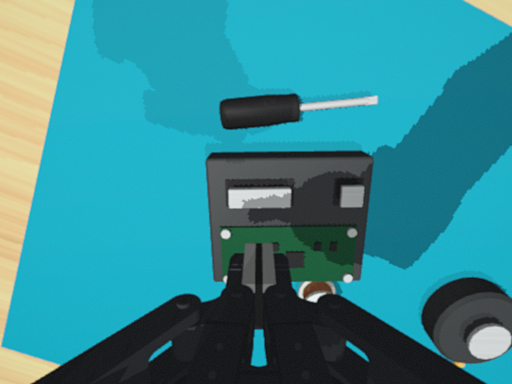

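The wrist view shows the start bar at about (260,198) and the stop key at (352,196), which agrees with the projected estimate. I'll descend now.

Emit:
drive_tool:
  increments:
    - [0, 0, 0, -0.1, 0.03, 0.4, 0]
    - [0, 0, 0, 0, 0, 0.8, 0]
    - [0, 0, 0, 0, 0, 0.8, 0]
    - [0, 0, 0, 0, 0, 0.7, 0]
    - [0, 0, 0, 0, 0, 0.4, 0]
    - [0, 0, 0, 0, 0, 0.3, 0]
    - [0, 0, 0, 0, 0, 0, 0]
    - [0, 0, 0, 0, 0, 0, 0]

```text
clock: 7.28
tcp_pos: [0.5079, -0.2832, 0.0619]
tool_rot: [-0.206, 0.979, 0.0, 0.0]
force: [0.3, 0.3, -0.0]
opening: 0.003
finger_force: 0.0
```

```bash
python3 - <<'E'
from g import *
go([.5063,-.2864,.049])
E
```

```text
7.2833 [ 0.50789105 -0.28317513  0.06185186] [ 0.27509275  0.30900751 -0.00188874] 0.0031134542476076972 toolz [ 2.62134259e-04  4.25822452e-04 -9.99999875e-01] yang 113.72390308546974
units [ 0.11037389 -0.09263495  0.5140028 ]
```

Emit:
drive_tool:
  increments:
    - [0, 0, 0, 0.06, -0.06, 0.2, 0]
    - [0, 0, 0, 0, 0, 0.16, 0]
    - [0, 0, 0, 0, 0, 0.1, 0]
    - [0, 0, 0, 0, 0, 0.08, 0]
    - [0, 0, 0, 0, 0, 0.08, 0]
    - [0, 0, 0, 0, 0, 0.06, 0]
    - [0, 0, 0, 0, 0, 0.06, 0]
    - [0, 0, 0, 0, 0, 0, 0]

```text
clock: 7.95
tcp_pos: [0.5066, -0.2862, 0.0431]
tool_rot: [-0.205, 0.979, -0.0, 0.0]
force: [-0.2, 0.9, -0.2]
opening: 0.002
finger_force: 0.1
```

Emit:
drive_tool:
  increments:
    - [0, 0, 0, 0, 0, 0.04, 0]
    - [0, 0, 0, 0, 0, 0.04, 0]
    - [0, 0, 0, 0, 0, 0, 0]

```text
clock: 8.2
tcp_pos: [0.5066, -0.2861, 0.0412]
tool_rot: [-0.205, 0.979, -0.0, 0.0]
force: [0.1, -0.7, 1.7]
opening: 0.002
finger_force: 0.7
```

Emit:
drive_tool:
  increments:
    - [0, 0, 0, 0, 0, 0.03, 0]
    - [0, 0, 0, 0, 0, 0.03, 0]

```text
clock: 8.37
tcp_pos: [0.5067, -0.2861, 0.041]
tool_rot: [-0.205, 0.979, -0.0, -0.0]
force: [-4.7, 0.4, 20.6]
opening: -0.002
finger_force: 9.9
```

The bar is on its hard stop at z = 0.041, the expected height. Withdrawing.

Emit:
drive_tool:
  increments:
    - [0, 0, 0, 0, 0, -0.1, 0]
    - [0, 0, 0, 0, 0, -0.4, 0]
    - [0, 0, 0, 0, 0, -1, 0]
    - [0, 0, 0, 0, 0, -1, 0]
    - [0, 0, 0, 0, 0, -1, 0]
    - [0, 0, 0, 0, 0, -1, 0]
    - [0, 0, 0, 0, 0, -0.6, 0]
    - [0, 0, 0, 0, 0, 0, 0]
    - [0, 0, 0, 0, 0, 0, 0]

```text
clock: 9.12
tcp_pos: [0.5071, -0.2859, 0.1682]
tool_rot: [-0.205, 0.979, -0.0, 0.001]
force: [0.1, -0.5, -0.6]
opening: -0.005
finger_force: 0.0
```

```bash
python3 - <<'E'
from g import *
go([.5063,-.2864,.041])
c=shot('wrist','w2')
d=c['depth']
for b in [(240,197),(250,193),(280,193)]: 
  pass
import cv2
# heights of steel-like pixels
h=np.array([[pt(c,u,v)[2] if d[v,u]>0 else 0 for u in range(180,400)] for v in range(100,260)])
print('top height mm percentiles',np.percentile(h,[50,90,97,99])*1e3)
E
```

```text
9.1167 [ 0.50709737 -0.28590311  0.16817205] [ 0.05619047 -0.51592766 -0.59279767] -0.005048639374813444 toolz [ 1.83662563e-03 -3.93112079e-04 -9.99998236e-01] yang 113.66441419195397
units [4.49448468e-02 1.79197380e-04 5.08682232e+00]
top height mm percentiles [ 27.74526116  37.63767964  46.84797318 180.12519435]
```

View pics/w2.png

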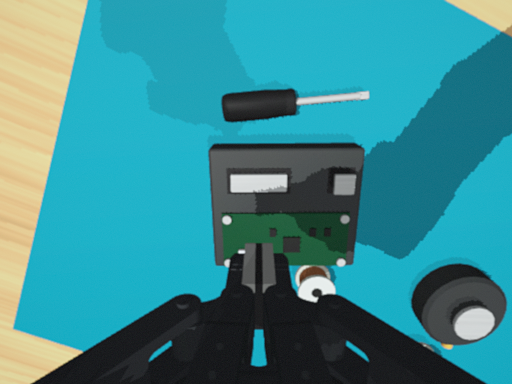

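The bar at (259,183) now sits low while the stop key at (344,183) still stands up. Nothing has shifted. I'll do a quick height check and hand in if the bar is down.

```bash
python3 - <<'E'
from h import *
c=load('w2')
b=np.median([pt(c,u,v)[2] for u in range(236,282,5) for v in (179,183,187)])
k=np.median([pt(c,u,v)[2] for u in (338,343,348) for v in (178,182,186)])
print(b,k)
if b<.0435 and k>.0435: print(job_done())
E
```

```text
0.04182580853533352 0.04823937323424021
the job is handed in; nothing more can be done
None
```

The job is handed in: I held the puck's plate down about 4 mm at roughly 4 N for just over a second. I then pressed the start bar to its stop, peaking near 21 N, and withdrew; the stop key stayed up and nothing near the tester had shifted in the last picture.

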